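Turn over the scooter hatch cover at the bench backstop

ROBOT

A 7-joint arm with a two-finger parallel gripper is mounted at the origin on the work surface. World frame = base frame: x ahead of the robot, y to its left, z up, the work surface at z = 0. Lengths are in m, angles in rad, forces in N, time in s.
With the tool pointing down it reaches from about 0.425 to 0.8 m from the base axis. Payload 8.3 kg.
Tool frame: the origin (TCP) lies midway between the tips of the shut fingers; the grasp point (between the pads) lies 19 mm behind it (arm.grip_point_offset is the distance from the TCP to the grasp point, in m); z points along the fingers, y is the line along which they close (so a half turn about z gives the same grasp; the last joint's range is limited). The gripper opens to 85 mm and grips with 20 to 120 N. Pads are 22 mm wide; open, the fingers measure 114 mm over their backs; the gripper's body (76 mm by 85 mm) begins 54 mm behind the grasp point. The pads swing forward as they close: fully open they stand 13 mm farther back than shut.
Start: joints at [1.046, 0.383, 0.016, 1.37, -0.006, 1.388, -0.046], TCP at [0.279, -0.559, 0.231] pointing down, gripper open.
Joint ranges: [-2.95, 2.95], [-0.25, 2.06], [-1.52, 1.56], [0.18, 2.33], [-1.44, 4.58], [0.02, 2.06], [-3.01, 3.01]. Speed limits (rad/s): [2.39, 2.39, 3.01, 3.01, 3.14, 3.14, 3.14].

INTERFACE

Orientations are given as a rotation vector (axis times angle).
In Python, from plant import arm, optics, finish_job gives the robot as it stands.
- The arm moves only by the tool step_arm, never from a script. Its argument "steps" is a list of rows, each an object with "turn": the turn, a rotation vector about the tool's x, y, z in degrees, a list of three; "translation": the shift along the tool's x, y, z in mm, a list of three; "fingers": the finger opening in mm, from 0 to 85.4. A call has 1 to 8 rows; each row shifts and turns the commanded pose from where the row before left it, along the tool's axes as they then stand; what a row does not reach is not made up. A row lasts 1/8 s, in which the tool goes at most 62.5 mm and 10.7 degrees, less where a joint would pass 70% of its speed; a pose out of reach is approached as far as the arm can. A call with a gripper value outside its range is refused whole. The fingers move at their own pace and stop on an object; "grip_force" is the grip in N (left out, the last holds). Time passes only in rows, so rows that do not move let the fingers close. It gives the time, the measured TCP pose, the force, the opening and the grip force at its end, in the units of the state.
- arm.read_state(): the state, without advancing time (a new reading comes with each control period).
- optics.read_camera(name): name is "scene" or "top" or "wrist"; returns (picture, depth): 480x640x3 uint8, blue, green, red; 480x640 float32, m along the optical axis (not along the pixel's ray), 0 where there is no reading.
- optics.calibration(name): a dict with "fx", "fy", "cx", "cy" (pixels), "rvec" (rotation vector, rad) and "tvec" (3), from world to camera coordinates, as OpenCV has them. Camera axes: x right, y down, z forward; pixel columns grow to the right and rows downward; lengths in m; the calibration is good to about 2 mm. The wrist camera is an equidistant fisheye: a pixel r from the principal point sees the ray r / f radians off the axis. A picture is of the moment at which its call begins: read the wrist's pose just before it. calibration takes no time and is no camera call; for the wrist camera it gives the pose at the moment of the call.
- finish_job(): hands the job in; it is judged then, once.
The state is a dict: "time": time; "qpos": joint angles; "joint_vel": joint speeds; "effort": joint torques, N m; "ee_pos": TCP position; "ee_rot": TCP orientation; "contact_force": force on the tool from outside, world axes, zero at the start; "torque": the same for the moment, N m; "finger_gap": finger opening in m; "grasp_force": force on a finger pad.
Only numpy, scipy, OpenCV 4.12 (cv2) and the standard library are available. Lean on these libraries where they do the work, as an engineer would, in place of code of your own. Each camera call takes 0.05 s, during which the arm holds its last target. There are 200 camera calls.

TASK

Turn over the square hatch cover so that its ribbed inner side faces up, using the long steel backstop: slide the cover against the backstop until it rides up and leans steeply against it, then tip its top edge back away from the backstop so that the cover falls over and lies flat on the bench. Leave the round hub cover beside it where it lies.

Things in the scene. Friction and masses are not known exactly. Their poses are not given: they have to be found in the camera images.
- cover: Square hatch cover, loose: solid black plastic plate 120 x 120 x 10 mm, 0.2 kg, too wide to grip across. Starts flat in front of the backstop, roughly square to it, smooth outer side up (four screws, small grey plate). Origin: plate's centre, half-way through its thickness. z points out of the outer side (up at start, down once turned over); x, y parallel to its edges.
- backstop: Long dark steel backstop bolted to the bench, 310 long, 75 mm high, slippery. Origin on the bench, middle of its face's toe line; x level, square to it, from toe into the backstop (the way to push), y along it, z up. Face: 60 degrees from the toe to x 22, z 38 mm, then 78 degrees to the crest. A cover pushed against it from its far edge, low down, slides up the face by itself.
- crest (a point): Middle of the backstop's crest (x 30, z 75 mm in its frame; its axes likewise). Back upright at x 34 mm; behind it is free bench for 120 mm. When the cover's lower edge has been pushed to the toe, the cover leans over the crest at about 68 degrees and stays by itself, top edge at about x 45, z 110 mm: hook it there from behind, above the crest, and draw it over.
- hub_cover: Round hub cover, loose, also black plastic: disc of 110 mm diameter, 12 mm thick, flat on the bench in front of the backstop, its centre about 155 mm from the square cover's, on its left or right. Origin at the centre of its underside, z up. Not to be moved.
Things that resemble listed ones, but are neither listed nor needed, are in the scene too. Leave any orange or turquoise look-alike of the cover alone.

How it is judged:
By the outcome, as a careful person would: the job done as asked, in the order asked, and still so for the second after the job is handed in, with the robot touching nothing.
It also fails if it takes over 40 s, if anything falls off the work surface, if the arm or the gripper's body presses on something with over 40 N, if the wrist force passes 120 N, or if a joint passes its speed limit or range.

## Working session

There is one attempt and no reset: what is moved stays moved. The work goes in short steps, Python scripts to look and compute and a tool call to move; the robot and the scene stay as the last step left them, time stands still between calls to the robot, and variables do not carry over. Pictures are saved under pics/ and viewed, at most 10 in all, crops included, and the job is handed in when it is done.

Besides the shell and the picture viewer there is one more tool, called after "Emit:" in YAML: its name, and indented under it one key for each argument. step_arm: Moves the arm, as the interface text tells. Its arguments: {"type":"object","properties":{"steps":{"type":"array"},"grip_force":{"type":"number"}},"required":["steps"]}

```bash
mkdir -p pics; ls; cat > h.py <<'E'
import numpy as np, cv2
from plant import arm, optics, finish_job
def ray_pts(name, px, z):
    c=optics.calibration(name); R=cv2.Rodrigues(np.array(c['rvec'],float))[0]; t=np.array(c['tvec'],float).ravel()
    o=-R.T@t; px=np.atleast_2d(np.array(px,float))
    d=np.c_[(px[:,0]-c['cx'])/c['fx'],(px[:,1]-c['cy'])/c['fy'],np.ones(len(px))]@R
    return o+d*((z-o[2])/d[:,2])[:,None]
def cloud(name, depth):
    c=optics.calibration(name); R=cv2.Rodrigues(np.array(c['rvec'],float))[0]; t=np.array(c['tvec'],float).ravel()
    v,u=np.mgrid[:480,:640]
    P=np.stack([(u-c['cx'])/c['fx']*depth,(v-c['cy'])/c['fy']*depth,depth],-1)
    return (P-t)@R
def st():
    s=arm.read_state(); print({k:np.round(s[k],3).tolist() for k in ('time','ee_pos','ee_rot','contact_force','finger_gap','qpos')}); return s
E
python3 - <<'E'
from h import *
st()
for n in('top','scene'):
    p,d=optics.read_camera(n); cv2.imwrite(f'pics/{n}0.png',p); np.save(f'{n}0.npy',d); print(n,optics.calibration(n))
E
```

```text
pics
{'time': 0.0, 'ee_pos': [0.278, -0.559, 0.23], 'ee_rot': [-3.056, -0.719, 0.001], 'contact_force': [0.152, -0.326, 0.664], 'finger_gap': 0.086, 'qpos': [1.046, 0.384, 0.016, 1.371, -0.006, 1.388, -0.046]}
top {'fx': 437.3290584101822, 'fy': 437.3290584101822, 'cx': 314.7777236476619, 'cy': 236.2286246504604, 'rvec': array([ 2.16070738, -2.1828301 ,  0.08405128]), 'tvec': array([-0.05813191,  0.4701278 ,  1.03341545])}
scene {'fx': 532.7623832847801, 'fy': 532.7623832847801, 'cx': 315.146385661303, 'cy': 234.9466965148093, 'rvec': array([ 1.84442589,  1.77256129, -0.66019935]), 'tvec': array([ 0.0554688 , -0.27545745,  1.50740631])}
```

View pics/top0.png

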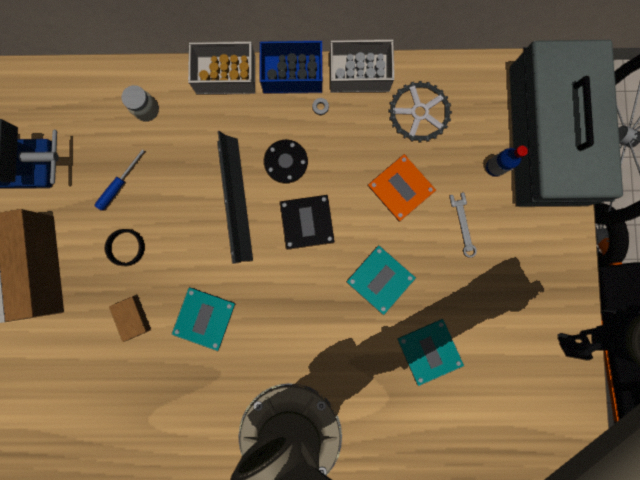

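View pics/scene0.png

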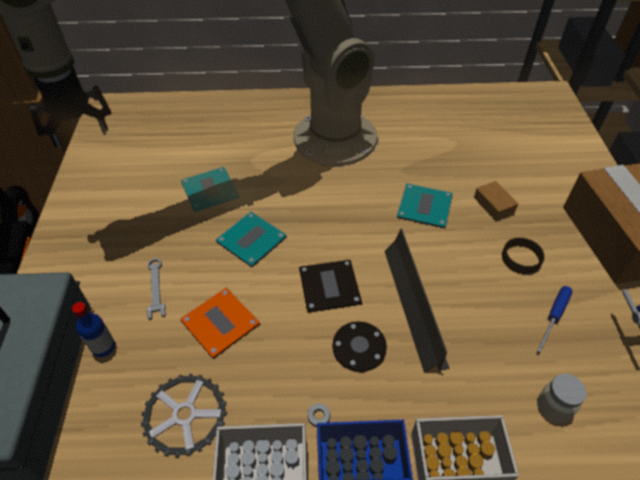

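The top view shows one black square plate at (307,221) with four screws and a grey label. The round black hub cover is at (286,161), and the dark backstop runs from (224,133) to (246,262). The square look-alikes are orange (401,187) and turquoise (381,280), (204,319) and (431,351). Only the black square fits the cover, as it is black, stands in front of the backstop and lies next to the hub cover. I'll measure it and confirm with a crop.

```bash
python3 - <<'E'
from h import *
p=cv2.imread('pics/top0.png'); d=np.load('top0.npy')
g=p.max(2); m=(g<60).astype(np.uint8)
m[:120]=0; m[270:]=0; m[:,:215]=0; m[:,345:]=0
m=cv2.morphologyEx(m,cv2.MORPH_CLOSE,np.ones((3,3)))
for c in cv2.findContours(m,cv2.RETR_EXTERNAL,cv2.CHAIN_APPROX_NONE)[0]:
    if cv2.contourArea(c)<300: continue
    r=cv2.minAreaRect(c); print(np.round(r[0]),np.round(r[1]),round(r[2],1))
    print(np.round(ray_pts('top',cv2.boxPoints(r),.010),4).tolist(), np.round(ray_pts('top',[r[0]],.010),4))
P=cloud('top',d)
s=P[120:275,210:350].reshape(-1,3)
b=s[(s[:,2]>.068)&(s[:,2]<.085)]
print('crest n',len(b),np.median(b[:,2]),b.min(0),b.max(0))
f=cv2.fitLine(b[:,:2].astype(np.float32),cv2.DIST_HUBER,0,.01,.01).ravel();print('crestline',f)
for lo,hi in((.01,.02),(.02,.03),(.03,.04),(.045,.055),(.055,.065),(.068,.08)):
    b=s[(s[:,2]>lo)&(s[:,2]<hi)&(s[:,1]>.1)&(s[:,0]>.4)]
    if len(b): 
        n=np.array([f[1],-f[0]]); n=n*np.sign(n[1]); q=(b[:,:2]-f[2:])@n; print(lo,len(b),np.percentile(q,[5,50,95]), b[:,2].mean())
print('table z',np.median(P[240:270,60:160,2]), 'cover z', np.median(P[215:228,288:298,2]))
cv2.imwrite('pics/crop0.png',cv2.resize(p[115:280,200:360],None,fx=3.6,fy=3.6,interpolation=cv2.INTER_CUBIC))
E
```

```text
[307. 221.] [48. 48.] 81.9
[[0.5575, 0.0233, 0.01], [0.573, -0.0939, 0.01], [0.4565, -0.1089, 0.01], [0.4411, 0.0072, 0.01]] [[ 0.5067 -0.0431  0.01  ]]
[286. 161.] [42. 43.] 90.0
[[0.7117, 0.061, 0.01], [0.7103, -0.0458, 0.01], [0.6045, -0.045, 0.01], [0.6058, 0.0609, 0.01]] [[0.6579 0.0077 0.01  ]]
[234. 196.] [131.  20.] 82.9
[[0.7328, 0.18, 0.01], [0.7384, 0.1309, 0.01], [0.4145, 0.0894, 0.01], [0.4091, 0.1372, 0.01]] [[0.5715 0.1341 0.01  ]]
crest n 359 0.07336157414883267 [0.41008099 0.1194528  0.0680088 ] [0.71613408 0.16419203 0.08039461]
crestline [0.99133354 0.13136894 0.5503679  0.13849606]
0.01 364 [-0.02504222 -0.02127428 -0.01776053] 0.015433181276433103
0.02 376 [-0.0190598  -0.01572089 -0.01188066] 0.02506099838407809
0.03 350 [-0.01366503 -0.01037032 -0.00778417] 0.03444979971501743
0.045 221 [-0.00739564 -0.00578111 -0.00401372] 0.05016424006121584
0.055 217 [-0.00527362 -0.00360223 -0.00205354] 0.05993471574782233
0.068 358 [-2.00123248e-03  7.72913165e-05  3.00070354e-03] 0.0731952000215521
table z 0.00012051921227539578 cover z 0.010137419319347122
```

View pics/crop0.png

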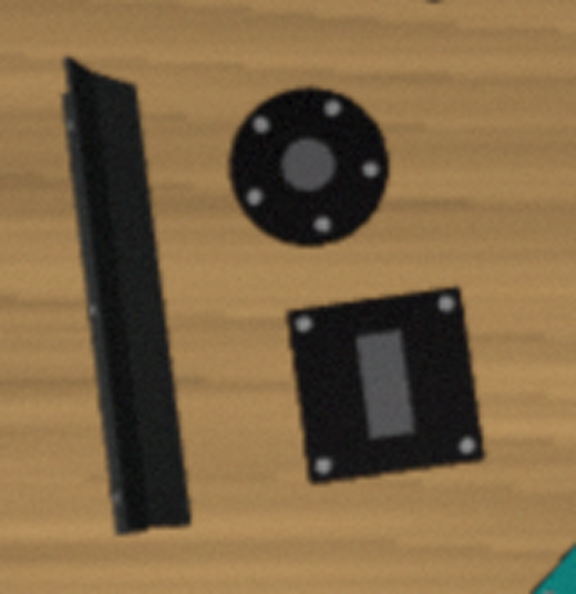

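The crop confirms it: the black square with four corner screws and a grey plate (full-image pixel 307,221) is the cover. The disc with five screws is the hub cover. Next, a planning helper that gives the offset in tool axes.

```bash
cat >> h.py <<'E'
from scipy.spatial.transform import Rotation as Ro
t=np.array([.9913,.1314,0]); n=np.array([-.1314,.9913,0]); toe=np.array([.567,.110,0])
def B(a,b,z): return toe+a*n+b*t+np.array([0,0,z])      # backstop: a along push, b along t
RT=Ro.from_matrix(np.c_[n,t,[0,0,-1]])
def go(target,R=RT):
    s=st(); Rc=Ro.from_rotvec(s['ee_rot']); p=np.array(s['ee_pos']); d=p-toe
    print('a,b,z mm',np.round([d@n*1e3,d@t*1e3,p[2]*1e3],1))
    print('turn deg',np.round(np.degrees((Rc.inv()*R).as_rotvec()),1),'shift mm after turn',np.round(R.inv().apply(target-p)*1e3,1))
E
python3 - <<'E'
from h import *
go(B(-.235,-.08,.08))
E
```

```text
{'time': 0.1, 'ee_pos': [0.278, -0.559, 0.23], 'ee_rot': [-3.056, -0.719, 0.001], 'contact_force': [0.246, -0.261, -0.44], 'finger_gap': 0.085, 'qpos': [1.046, 0.384, 0.016, 1.371, -0.006, 1.388, -0.046]}
a,b,z mm [-625.4 -374.1  230.4]
turn deg [ -0.1  -0.1 -71.1] shift mm after turn [390.4 294.1 150.4]
```

Emit:
step_arm:
  steps:
    - {"turn": [0,0,-10.15],"translation": [0,0,0],"fingers": 85}
    - {"turn": [0,0,-10.15],"translation": [0,0,0],"fingers": 85}
    - {"turn": [0,0,-10.15],"translation": [0,0,0],"fingers": 85}
    - {"turn": [0,0,-10.15],"translation": [0,0,0],"fingers": 85}
    - {"turn": [0,0,-10.15],"translation": [0,0,0],"fingers": 85}
    - {"turn": [0,0,-10.15],"translation": [0,0,0],"fingers": 85}
    - {"turn": [0,0,-10.15],"translation": [0,0,0],"fingers": 85}

```text
time: 0.98
ee_pos: [0.2784, -0.5593, 0.2307]
ee_rot: [-2.064, -2.367, -0.001]
contact_force: [-1.0, 0.4, -0.2]
finger_gap: 0.0851
grasp_force: 0.0
```

Emit:
step_arm:
  steps:
    - {"turn": [0,0,0],"translation": [48,36,0],"fingers": 85}
    - {"turn": [0,0,0],"translation": [48,36,0],"fingers": 85}
    - {"turn": [0,0,0],"translation": [48,36,0],"fingers": 85}
    - {"turn": [0,0,0],"translation": [48,36,0],"fingers": 85}
    - {"turn": [0,0,0],"translation": [48,36,0],"fingers": 85}
    - {"turn": [0,0,0],"translation": [48,36,0],"fingers": 85}
    - {"turn": [0,0,0],"translation": [48,36,0],"fingers": 85}
    - {"turn": [0,0,0],"translation": [48,36,0],"fingers": 85}

```text
time: 1.98
ee_pos: [0.5142, -0.1395, 0.2311]
ee_rot: [-2.072, -2.362, 0.0]
contact_force: [1.0, 0.2, 0.9]
finger_gap: 0.0849
grasp_force: 0.0
```

```bash
python3 - <<'E'
from h import *
go(B(-.235,-.08,.02))
E
```

```text
{'time': 1.975, 'ee_pos': [0.514, -0.139, 0.231], 'ee_rot': [-2.072, -2.362, 0.0], 'contact_force': [0.973, 0.226, 0.932], 'finger_gap': 0.085, 'qpos': [0.62, 0.219, -0.486, 1.606, 0.105, 1.342, 0.25]}
a,b,z mm [-240.4  -85.1  231.1]
turn deg [-0.   0.  -0.1] shift mm after turn [  5.4   5.1 211.1]
```

Emit:
step_arm:
  steps:
    - {"turn": [0,0,0],"translation": [3,5,55],"fingers": 85}
    - {"turn": [0,0,0],"translation": [0,0,55],"fingers": 85}
    - {"turn": [0,0,0],"translation": [0,0,55],"fingers": 85}
    - {"turn": [0,0,0],"translation": [0,0,46],"fingers": 85}
    - {"turn": [0,0,0],"translation": [0,0,15],"fingers": 85}
    - {"turn": [0,0,0],"translation": [0,0,5],"fingers": 85}
    - {"turn": [0,0,0],"translation": [0,0,3],"fingers": 85}
    - {"turn": [0,0,0],"translation": [0,0,0],"fingers": 85}

```text
time: 2.98
ee_pos: [0.5194, -0.1378, -0.0013]
ee_rot: [2.07, 2.36, 0.001]
contact_force: [0.1, -1.3, 0.6]
finger_gap: 0.0849
grasp_force: 0.0
```

```bash
python3 - <<'E'
from h import *
go(B(-.235,-.08,-.01))
p,d=optics.read_camera('wrist'); cv2.imwrite('pics/w1.png',p)
p,d=optics.read_camera('top'); cv2.imwrite('pics/c1.png',np.hstack([cv2.resize(p[130:280,210:360],(450,450))]))
E
```

```text
{'time': 2.975, 'ee_pos': [0.519, -0.138, -0.001], 'ee_rot': [2.07, 2.36, 0.001], 'contact_force': [0.074, -1.257, 0.566], 'finger_gap': 0.085, 'qpos': [0.557, 0.475, -0.437, 1.849, 0.256, 0.871, 0.127]}
a,b,z mm [-239.4  -79.7   -1.3]
turn deg [ 0.1  0.1 -0. ] shift mm after turn [ 4.4 -0.3  8.7]
```

View pics/w1.png

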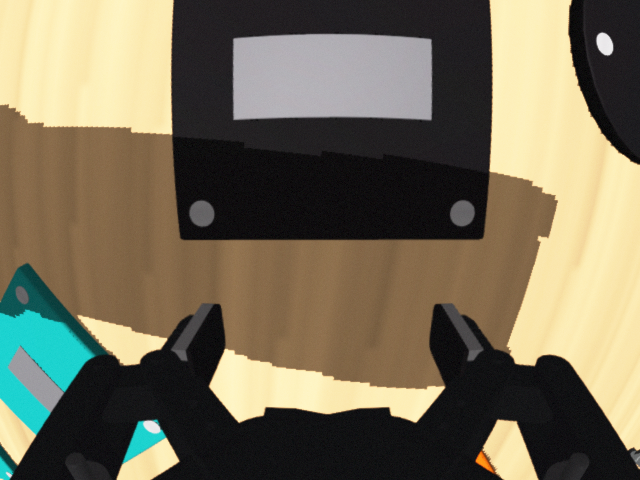

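The wrist view shows the cover's far edge level at row 239, from column 180 to 485. The open fingertips are centred behind it at (208,330) and (450,330), and the hub cover is clear at upper right. I'll feel for the bench.

Emit:
step_arm:
  steps:
    - {"turn": [0,0,0],"translation": [0,0,4],"fingers": 85}
    - {"turn": [0,0,0],"translation": [0,0,3],"fingers": 85}
    - {"turn": [0,0,0],"translation": [0,0,0],"fingers": 85}

```text
time: 3.45
ee_pos: [0.5181, -0.1374, -0.0101]
ee_rot: [-2.071, -2.362, 0.0]
contact_force: [-0.5, 0.7, -0.3]
finger_gap: 0.0851
grasp_force: 0.0
```

Emit:
step_arm:
  steps:
    - {"turn": [0,0,0],"translation": [0,0,2],"fingers": 85}
    - {"turn": [0,0,0],"translation": [0,0,0],"fingers": 85}

```text
time: 3.7
ee_pos: [0.5183, -0.1374, -0.0119]
ee_rot: [-2.071, -2.362, 0.0]
contact_force: [0.1, 0.4, 0.4]
finger_gap: 0.0851
grasp_force: 0.0
```

```bash
python3 - <<'E'
from h import *
s=st(); c=optics.calibration('wrist'); R=cv2.Rodrigues(np.array(c['rvec'],float))[0]; o=-R.T@np.array(c['tvec']).ravel()
print('cam in tool', Ro.from_rotvec(s['ee_rot']).inv().apply(o-s['ee_pos']), 'axis', Ro.from_rotvec(s['ee_rot']).inv().apply(R[2]))
E
```

```text
{'time': 3.7, 'ee_pos': [0.518, -0.137, -0.012], 'ee_rot': [-2.071, -2.362, 0.0], 'contact_force': [0.099, 0.37, 0.445], 'finger_gap': 0.085, 'qpos': [0.552, 0.49, -0.432, 1.855, 0.265, 0.853, 0.12]}
cam in tool [ 0.0732503   0.00054216 -0.14157666] axis [-2.90691037e-01 -4.43584839e-04  9.56816871e-01]
```

Emit:
step_arm:
  steps:
    - {"turn": [0,0,0],"translation": [0,0,-4],"fingers": 85}
    - {"turn": [0,8,0],"translation": [0,0,0],"fingers": 85}
    - {"turn": [0,7,0],"translation": [0,0,0],"fingers": 85}
    - {"turn": [0,0,0],"translation": [0,0,0],"fingers": 85}

```text
time: 4.2
ee_pos: [0.5181, -0.141, -0.0083]
ee_rot: [-1.942, -2.2, -0.254]
contact_force: [-0.6, 0.0, -0.1]
finger_gap: 0.0852
grasp_force: 0.0
```

Emit:
step_arm:
  steps:
    - {"turn": [0,0,0],"translation": [9.7,0,2.6],"fingers": 85}
    - {"turn": [0,0,0],"translation": [9.7,0,2.6],"fingers": 85}
    - {"turn": [0,0,0],"translation": [9.7,0,2.6],"fingers": 85}
    - {"turn": [0,0,0],"translation": [14.5,0,3.9],"fingers": 85}
    - {"turn": [0,0,0],"translation": [14.5,0,3.9],"fingers": 85}
    - {"turn": [0,0,0],"translation": [14.5,0,3.9],"fingers": 85}

```text
time: 4.95
ee_pos: [0.5087, -0.0621, -0.0075]
ee_rot: [-1.935, -2.207, -0.255]
contact_force: [0.5, -1.8, 3.0]
finger_gap: 0.0849
grasp_force: 2.1
```

```bash
python3 - <<'E'
from h import *
go(B(-.015,-.08,-.008), RT*Ro.from_euler('y',15,degrees=True))
p,d=optics.read_camera('wrist'); q,_=optics.read_camera('scene'); cv2.imwrite('pics/w2.png',np.hstack([cv2.resize(p,(400,300)),cv2.resize(q[220:400,270:510],(400,300))]))
E
```

```text
{'time': 4.95, 'ee_pos': [0.509, -0.062, -0.007], 'ee_rot': [-1.935, -2.207, -0.255], 'contact_force': [0.46, -1.797, 3.04], 'finger_gap': 0.085, 'qpos': [0.671, 0.541, -0.551, 1.837, 0.03, 0.913, 0.288]}
a,b,z mm [-162.9  -80.4   -7.5]
turn deg [ 0.  0. -0.] shift mm after turn [142.7   0.4  38.8]
```

View pics/w2.png

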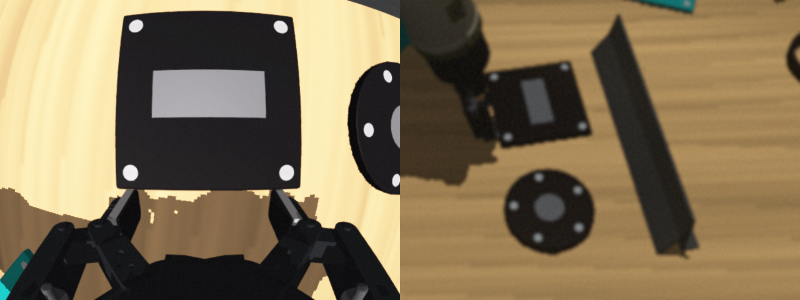

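The wrist half shows the cover square against both fingertips (its edge at row 188, columns 117–300). The scene half shows the hub cover undisturbed at (548,210). I'll keep pushing.

Emit:
step_arm:
  steps:
    - {"turn": [0,0,0],"translation": [11.6,0,3.1],"fingers": 85}
    - {"turn": [0,0,0],"translation": [11.6,0,3.1],"fingers": 85}
    - {"turn": [0,0,0],"translation": [11.6,0,3.1],"fingers": 85}
    - {"turn": [0,0,0],"translation": [11.6,0,3.1],"fingers": 85}
    - {"turn": [0,0,0],"translation": [11.6,0,3.1],"fingers": 85}
    - {"turn": [0,0,0],"translation": [11.6,0,3.1],"fingers": 85}
    - {"turn": [0,0,0],"translation": [11.6,0,3.1],"fingers": 85}

```text
time: 5.92
ee_pos: [0.4974, 0.0204, -0.0078]
ee_rot: [-1.935, -2.206, -0.254]
contact_force: [-0.1, -4.4, -0.7]
finger_gap: 0.0849
grasp_force: 1.6
```

```bash
python3 - <<'E'
from h import *
go(B(-.015,-.08,-.008), RT*Ro.from_euler('y',15,degrees=True))
p,d=optics.read_camera('wrist'); q,_=optics.read_camera('scene'); cv2.imwrite('pics/w3.png',np.hstack([cv2.resize(p,(400,300)),cv2.resize(q[220:400,270:510],(400,300))]))
E
```

```text
{'time': 5.925, 'ee_pos': [0.497, 0.02, -0.008], 'ee_rot': [-1.935, -2.206, -0.254], 'contact_force': [-0.115, -4.356, -0.701], 'finger_gap': 0.085, 'qpos': [0.561, 0.5, -0.585, 1.911, 0.013, 0.846, 0.15]}
a,b,z mm [-79.7 -80.7  -7.8]
turn deg [ 0.   0.  -0.1] shift mm after turn [62.4  0.7 16.9]
```

View pics/w3.png

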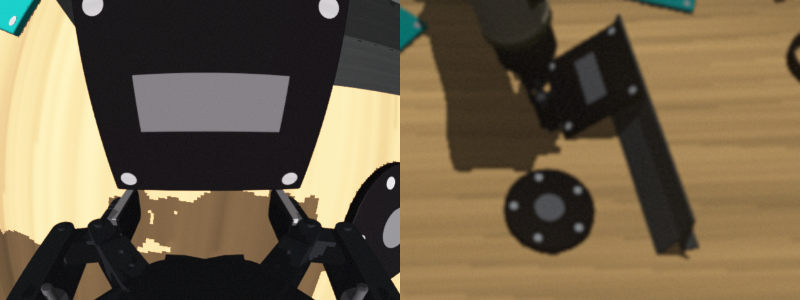

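The cover is riding up squarely: its lower edge is at row 188 of the wrist half and its top edge is on the face. I'll carry on, more gently near the toe.

Emit:
step_arm:
  steps:
    - {"turn": [0,0,0],"translation": [9.7,0,2.6],"fingers": 85}
    - {"turn": [0,0,0],"translation": [9.7,0,2.6],"fingers": 85}
    - {"turn": [0,0,0],"translation": [9.7,0,2.6],"fingers": 85}
    - {"turn": [0,0,0],"translation": [9.7,0,2.6],"fingers": 85}
    - {"turn": [0,0,0],"translation": [5.8,0,1.6],"fingers": 85}

```text
time: 6.65
ee_pos: [0.4913, 0.0671, -0.0077]
ee_rot: [-1.933, -2.207, -0.255]
contact_force: [0.7, -2.3, -0.1]
finger_gap: 0.0853
grasp_force: 0.9
```

Emit:
step_arm:
  steps:
    - {"turn": [0,0,0],"translation": [4.8,0,1.3],"fingers": 85}
    - {"turn": [0,0,0],"translation": [4.8,0,1.3],"fingers": 85}
    - {"turn": [0,0,0],"translation": [0,0,0],"fingers": 85}

```text
time: 7.02
ee_pos: [0.4901, 0.0767, -0.0077]
ee_rot: [-1.933, -2.206, -0.255]
contact_force: [-0.4, 0.2, 0.6]
finger_gap: 0.0851
grasp_force: 0.0
```

```bash
python3 - <<'E'
from h import *
go(B(-.015,-.08,-.008), RT*Ro.from_euler('y',15,degrees=True))
p,d=optics.read_camera('wrist'); q,_=optics.read_camera('scene'); cv2.imwrite('pics/w4.png',np.hstack([cv2.resize(p,(400,300)),cv2.resize(q[220:400,270:510],(400,300))]))
_,d=optics.read_camera('top'); P=cloud('top',d).reshape(-1,3); r=P-toe; a,b,z=r@n,r@t,P[:,2]
k=(abs(b+.08)<.075)&(z>.08)&(z<.13)&(a>-.0)&(a<.08)
for lo in np.arange(-.155,0,.02):
    m=k&(b>lo)&(b<lo+.02)
    if m.sum(): i=np.argsort(z[m])[-8:]; print(round(lo,3),m.sum(),'top z',np.median(z[m][i]),'a',np.median(a[m][i]),a[m].max())
E
```

```text
{'time': 7.025, 'ee_pos': [0.49, 0.077, -0.008], 'ee_rot': [-1.933, -2.206, -0.255], 'contact_force': [-0.396, 0.221, 0.579], 'finger_gap': 0.085, 'qpos': [0.474, 0.483, -0.605, 1.941, 0.008, 0.807, 0.049]}
a,b,z mm [-22.9 -80.7  -7.7]
turn deg [-0. -0. -0.] shift mm after turn [7.6 0.7 2.3]
-0.155 25 top z 0.10934160450708552 a 0.040361442562419594 0.04473273657001691
-0.135 114 top z 0.11156839402902113 a 0.03774328234424626 0.045439835292587646
-0.115 117 top z 0.1112914055080717 a 0.03860260675774242 0.0459858656038917
-0.095 115 top z 0.11104494963152761 a 0.03826525550614589 0.0457400969651573
-0.075 106 top z 0.11156381223306328 a 0.0384641360336093 0.04552386504658882
-0.055 115 top z 0.11069037416646374 a 0.039086732053656925 0.045351843179343675
-0.035 84 top z 0.10992262607448866 a 0.03895206992590856 0.04546859756588271
```

View pics/w4.png

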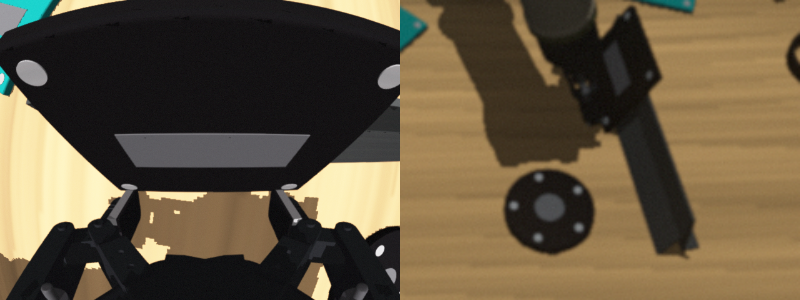

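The cover leans squarely against the backstop. From depth, its top edge is at z 111 mm, x 45 mm, and the contact force is zero, so it stays there by itself. I'll back off, straighten the tool, and go over behind it.

Emit:
step_arm:
  steps:
    - {"turn": [0,0,0],"translation": [-19.3,0,-5.2],"fingers": 85}
    - {"turn": [0,0,0],"translation": [-38.6,0,-10.4],"fingers": 85}
    - {"turn": [0,-8,0],"translation": [0,0,-10],"fingers": 85}
    - {"turn": [0,-7,0],"translation": [0,0,-10],"fingers": 85}
    - {"turn": [0,0,0],"translation": [0,0,-55],"fingers": 85}
    - {"turn": [0,0,0],"translation": [0,0,-55],"fingers": 85}
    - {"turn": [0,0,0],"translation": [0,0,-55],"fingers": 85}
    - {"turn": [0,0,0],"translation": [0,0,0],"fingers": 85}

```text
time: 8.18
ee_pos: [0.5013, 0.0133, 0.1816]
ee_rot: [2.066, 2.357, 0.009]
contact_force: [-0.4, -0.4, -1.7]
finger_gap: 0.0851
grasp_force: 0.0
```

```bash
python3 - <<'E'
from h import *
go(B(.088,-.08,.170))
_,d=optics.read_camera('top'); P=cloud('top',d).reshape(-1,3); r=P-toe; a,b,z=r@n,r@t,P[:,2]
k=(abs(b+.08)<.07)&(z>.08)&(z<.13)&(a>-.0)&(a<.08); print(k.sum(), z[k].max() if k.any() else 0, a[k].max() if k.any() else 0)
E
```

```text
{'time': 8.175, 'ee_pos': [0.501, 0.013, 0.182], 'ee_rot': [2.066, 2.357, 0.009], 'contact_force': [-0.421, -0.391, -1.654], 'finger_gap': 0.085, 'qpos': [0.391, 0.182, -0.538, 1.765, 0.101, 1.213, -0.043]}
a,b,z mm [-87.2 -77.8 181.6]
turn deg [ 0.5  0.1 -0. ] shift mm after turn [175.2  -2.2  11.6]
0 0 0
```

```bash
python3 - <<'E'
from h import *
for c in('top','scene'):
    _,d=optics.read_camera(c); P=cloud(c,d).reshape(-1,3); r=P-toe; a,b,z=r@n,r@t,P[:,2]
    for lo in np.arange(-.15,0,.03):
        k=(b>lo)&(b<lo+.03)&(z>.08)&(z<.14)&(a>-.03)&(a<.1); l=(b>lo)&(b<lo+.03)&(abs(a+.02)<.06)&(P[:,2]>-.01)&(d.ravel()>0)
        print(c,round(lo,2),k.sum(),z[k].max() if k.any() else 0,np.median(a[k]) if k.any() else 0, l.sum())
E
```

```text
top -0.15 0 0 0 920
top -0.12 0 0 0 899
top -0.09 0 0 0 912
top -0.06 0 0 0 416
top -0.03 0 0 0 0
scene -0.15 91 0.11357181096306171 0.02992065568297543 781
scene -0.12 165 0.11469389893667593 0.030870371691695816 1282
scene -0.09 188 0.11449205008310777 0.03100819118785047 1352
scene -0.06 188 0.1135874108324407 0.030474148591527597 3705
scene -0.03 114 0.11205958825223454 0.0316109999286245 1099
```

The scene depth shows the cover still leaning, with its top at z 0.113. The arm was blocking the top camera. Now over and behind.

Emit:
step_arm:
  steps:
    - {"turn": [0,0,0],"translation": [57,-1,0],"fingers": 85}
    - {"turn": [0,0,0],"translation": [57,-1,0],"fingers": 85}
    - {"turn": [0.5,0,0],"translation": [57,0,0],"fingers": 85}
    - {"turn": [0,0,0],"translation": [4,0,0],"fingers": 85}
    - {"turn": [0,0,0],"translation": [0,0,50],"fingers": 85}
    - {"turn": [0,0,0],"translation": [0,0,50],"fingers": 85}
    - {"turn": [0,0,0],"translation": [0,0,0],"fingers": 85}

```text
time: 9.2
ee_pos: [0.4694, 0.1835, 0.0726]
ee_rot: [-2.064, -2.353, 0.024]
contact_force: [-0.8, 0.3, 0.7]
finger_gap: 0.085
grasp_force: 0.0
```

```bash
python3 - <<'E'
from h import *
go(B(.060,-.08,.078))
q,_=optics.read_camera('scene'); p,_=optics.read_camera('wrist'); cv2.imwrite('pics/w5.png',np.hstack([cv2.resize(p,(400,300)),cv2.resize(q[200:380,300:540],(400,300))]))
E
```

```text
{'time': 9.2, 'ee_pos': [0.469, 0.184, 0.073], 'ee_rot': [-2.064, -2.353, 0.024], 'contact_force': [-0.839, 0.326, 0.68], 'finger_gap': 0.085, 'qpos': [0.102, 0.351, -0.632, 1.857, 0.233, 1.028, -0.496]}
a,b,z mm [ 85.7 -87.1  72.6]
turn deg [-1.1  0.1 -0.1] shift mm after turn [-25.7   7.1  -5.4]
```

View pics/w5.png

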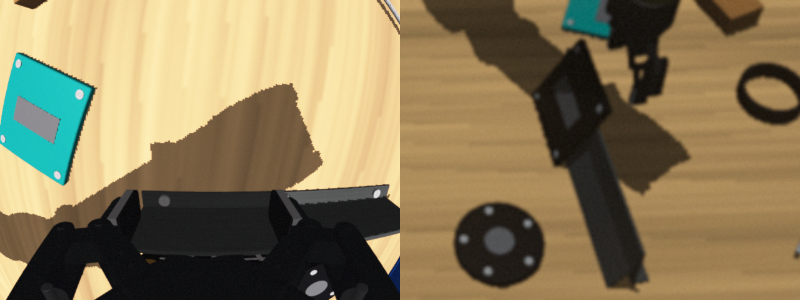

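Scene half: the cover leans over the crest at (572,100), and the fingers are behind it at (648,80), above the crest. I'll centre the tool and draw the top edge back.

Emit:
step_arm:
  steps:
    - {"turn": [-1,0,0],"translation": [0,7,-6],"fingers": 85}
    - {"turn": [0,0,0],"translation": [-10,0,0],"fingers": 85}
    - {"turn": [0,0,0],"translation": [-10,0,0],"fingers": 85}
    - {"turn": [0,0,0],"translation": [-6,0,0],"fingers": 85}
    - {"turn": [0,0,0],"translation": [-6,0,0],"fingers": 85}
    - {"turn": [0,0,0],"translation": [0,0,0],"fingers": 85}

```text
time: 10.05
ee_pos: [0.4841, 0.1546, 0.0828]
ee_rot: [2.068, 2.357, 0.01]
contact_force: [0.2, 0.1, -0.3]
finger_gap: 0.0851
grasp_force: 0.2
```

```bash
cat >> h.py <<'E'
def prof():
    for c in('scene','top'):
        _,d=optics.read_camera(c); P=cloud(c,d).reshape(-1,3); r=P-toe; a,b,z=r@n,r@t,P[:,2]
        for lo in (-.13,-.09,-.05):
            k=(b>lo)&(b<lo+.03)&(z>.10)&(z<.125)&(a>-.05)&(a<.1)
            print(c,lo,k.sum(),np.round([z[k].max(),np.median(a[k])],4) if k.any() else 0)
E
python3 - <<'E'
from h import *
go(B(.0,-.08,.079)); prof()
E
```

```text
{'time': 10.05, 'ee_pos': [0.484, 0.155, 0.083], 'ee_rot': [2.068, 2.357, 0.01], 'contact_force': [0.172, 0.136, -0.282], 'finger_gap': 0.085, 'qpos': [0.16, 0.322, -0.624, 1.862, 0.222, 1.018, -0.425]}
a,b,z mm [ 55.1 -76.4  82.8]
turn deg [ 0.5 -0.  -0.1] shift mm after turn [-55.1  -3.6   3.8]
scene -0.13 155 [0.1246 0.0418]
scene -0.09 92 [0.1161 0.035 ]
scene -0.05 154 [0.1242 0.0409]
top -0.13 97 [0.1226 0.0374]
top -0.09 78 [0.1117 0.0365]
top -0.05 90 [0.1211 0.0383]
```

Emit:
step_arm:
  steps:
    - {"turn": [0,0,0],"translation": [-6,0,3],"fingers": 85}
    - {"turn": [0,0,0],"translation": [-6,0,0],"fingers": 85}
    - {"turn": [0,0,0],"translation": [-6,0,0],"fingers": 85}
    - {"turn": [0,0,0],"translation": [0,0,0],"fingers": 85}

```text
time: 10.65
ee_pos: [0.4866, 0.1363, 0.0798]
ee_rot: [2.069, 2.356, 0.01]
contact_force: [-0.3, 0.5, 0.2]
finger_gap: 0.0846
grasp_force: 0.1
```

```bash
python3 - <<'E'
from h import *
go(B(.0,-.08,.079)); prof()
E
```

```text
{'time': 10.65, 'ee_pos': [0.487, 0.136, 0.08], 'ee_rot': [2.069, 2.356, 0.01], 'contact_force': [-0.286, 0.459, 0.196], 'finger_gap': 0.085, 'qpos': [0.19, 0.319, -0.615, 1.872, 0.219, 1.008, -0.388]}
a,b,z mm [ 36.7 -76.3  79.8]
turn deg [ 0.5  0.  -0.1] shift mm after turn [-36.7  -3.7   0.8]
scene -0.13 151 [0.1241 0.0206]
scene -0.09 105 [0.1211 0.0163]
scene -0.05 165 [0.125  0.0198]
top -0.13 103 [0.1221 0.0188]
top -0.09 66 [0.1196 0.0162]
top -0.05 97 [0.1197 0.0178]
```

The top edge is following: it is now at x ≈ 18 and z ≈ 118 mm. I'll take it past upright.

Emit:
step_arm:
  steps:
    - {"turn": [0,0,0],"translation": [-6,0,0],"fingers": 85}
    - {"turn": [0,0,0],"translation": [-6,0,0],"fingers": 85}
    - {"turn": [0,0,0],"translation": [-7,0,0],"fingers": 85}
    - {"turn": [0,0,0],"translation": [-8,0,0],"fingers": 85}
    - {"turn": [0,0,0],"translation": [-8,0,0],"fingers": 85}
    - {"turn": [0,0,0],"translation": [-8,0,0],"fingers": 85}
    - {"turn": [0,0,0],"translation": [0,0,0],"fingers": 85}
    - {"turn": [0,0,0],"translation": [0,0,0],"fingers": 85}

```text
time: 11.75
ee_pos: [0.492, 0.0948, 0.0799]
ee_rot: [2.067, 2.358, 0.011]
contact_force: [0.1, -0.7, 0.5]
finger_gap: 0.085
grasp_force: 0.0
```

```bash
python3 - <<'E'
from h import *
go(B(.0,-.08,.2)); prof()
E
```

```text
{'time': 11.75, 'ee_pos': [0.492, 0.095, 0.08], 'ee_rot': [2.067, 2.358, 0.011], 'contact_force': [0.105, -0.696, 0.546], 'finger_gap': 0.085, 'qpos': [0.262, 0.306, -0.598, 1.884, 0.204, 1.003, -0.292]}
a,b,z mm [ -5.2 -76.3  79.9]
turn deg [ 0.5 -0.  -0. ] shift mm after turn [   5.2   -3.7 -120.1]
scene -0.13 49 [ 0.1239 -0.0105]
scene -0.09 0 0
scene -0.05 62 [ 0.1247 -0.0106]
top -0.13 0 0
top -0.09 0 0
top -0.05 0 0
```

It has gone over. I'll raise the arm, move it away over the area behind the backstop, and look.

Emit:
step_arm:
  steps:
    - {"turn": [0,0,0],"translation": [0,0,-50],"fingers": 85}
    - {"turn": [0,0,0],"translation": [0,0,-55],"fingers": 85}
    - {"turn": [0,0,0],"translation": [40,-20,-20],"fingers": 85}
    - {"turn": [0,0,0],"translation": [55,-20,0],"fingers": 85}
    - {"turn": [0,0,0],"translation": [55,0,0],"fingers": 85}
    - {"turn": [0,0,0],"translation": [55,0,0],"fingers": 85}
    - {"turn": [0,0,0],"translation": [0,0,0],"fingers": 85}

```text
time: 12.72
ee_pos: [0.4218, 0.2979, 0.2048]
ee_rot: [2.059, 2.369, 0.013]
contact_force: [-0.1, -0.9, -0.3]
finger_gap: 0.085
grasp_force: 0.0
```

```bash
python3 - <<'E'
from h import *
st()
p,d=optics.read_camera('top'); q,_=optics.read_camera('scene')
P=cloud('top',d).reshape(-1,3); r=P-toe; a,b,z=r@n,r@t,P[:,2]
k=(z>.006)&(z<.03)&(a>-.25)&(a<-.02)&(abs(b+.08)<.1)
print('cover pts',k.sum(),'a',np.percentile(a[k],[1,99]),'b',np.percentile(b[k],[1,99]),'z',np.percentile(z[k],[5,50,95]))
g=p.max(2); m=((g<60)*1).astype(np.uint8); m[:120]=0; m[190:]=0; m[:,:258]=0; m[:,345:]=0
c=max(cv2.findContours(m,cv2.RETR_EXTERNAL,cv2.CHAIN_APPROX_NONE)[0],key=cv2.contourArea); print('hub',cv2.minAreaRect(c))
cv2.imwrite('pics/end.png',np.hstack([cv2.resize(p[120:280,200:360],(400,400)),cv2.resize(q[220:400,270:450],(400,400))]))
E
```

```text
{'time': 12.725, 'ee_pos': [0.422, 0.298, 0.205], 'ee_rot': [2.059, 2.369, 0.013], 'contact_force': [-0.075, -0.889, -0.308], 'finger_gap': 0.085, 'qpos': [-0.0, 0.238, -0.786, 1.687, 0.177, 1.281, -0.682]}
cover pts 2311 a [-0.14153289 -0.02408499] b [-0.1388402  -0.02089941] z [0.00688032 0.00979548 0.01299047]
hub ((285.5000305175781, 160.5), (42.42640686035156, 42.42640686035156), 45.0)
```

View pics/end.png

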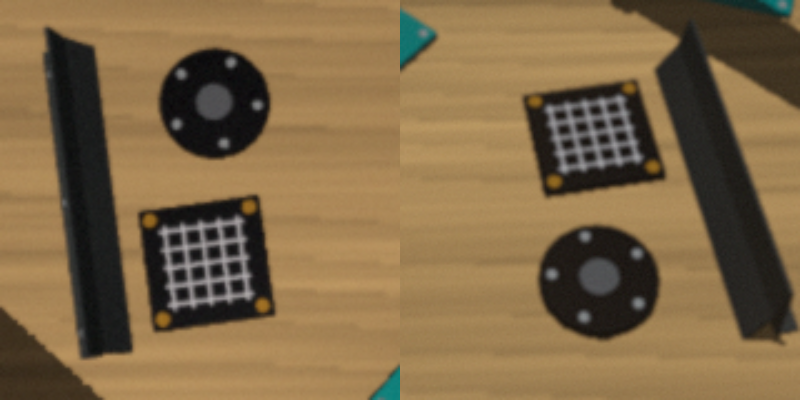

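The cover now lies flat with its ribbed side up, at (205,263) in the left half. The hub cover is unmoved at (214,102), and the arm is clear of everything, so I'm handing in.

```bash
python3 -c "
from h import *
print(finish_job())"
```

```text
the job is handed in; nothing more can be done
None
```

The square hatch cover now lies flat in front of the backstop with its ribbed inner side up, the hub cover is where it was, and I handed the job in at about 13 s with the arm touching nothing.

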